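# Clamp the circuit board in its soldering holder

### The arm

A 7-joint arm with a two-finger parallel gripper is mounted at the origin on the work surface. World frame = base frame: x ahead of the robot, y to its left, z up, the work surface at z = 0. Lengths are in mm, angles in rad, forces in N, time in s.
With the tool pointing down it reaches from about 350 to 900 mm from the base axis. Payload 7.2 kg.
Tool frame: the origin (TCP) lies midway between the tips of the shut fingers; the grasp point (between the pads) lies 19 mm behind it; z points along the fingers, y is the line along which they close (so a half turn about z gives the same grasp; the last joint's range is limited). The gripper opens to 88 mm and grips with 3 to 60 N. Pads are 20 mm wide; open, the fingers measure 115 mm over their backs; the gripper's body (75 mm by 178 mm) begins 61 mm behind the grasp point.
Start: joints at [-1.389, 0.411, -0.013, 1.596, 0.006, 1.134, -0.082], TCP at [154.516, 605.602, 222.653] pointing down, gripper open.
Joint ranges: [-2.95, 2.95], [-0.29, 1.99], [-1.47, 1.44], [0.14, 2.54], [-1.03, 4.17], [0.13, 1.85], [-2.86, 2.86]. Speed limits (rad/s): [2.39, 2.39, 3.01, 3.01, 3.14, 3.14, 3.14].

### API

Orientations are given as a unit quaternion [w, x, y, z].
In Python, from plant import env, grab_frame, camera_model, find_in, silhouettes gives the robot as it stands.
- The arm moves only by the shell command python3 -m jog 'ROWS' [FORCE]. ROWS is JSON, a list of rows, each an object of numbers: "x", "y", "z": the shift along the tool's x, y, z as a fraction of full scale; "twist": the turn about the tool's z as a fraction of full scale; "fingers": the closure, from -1 (fully open) to 1 (shut). A call has 1 to 12 rows; each row is the pose to reach, as a shift and turn from the pose commanded when the call began, along the tool's axes at that moment; what a row does not reach only later rows make up. Full scale, the value 1, is 12 cm for a shift and pi/2 rad for a turn. A row lasts 1/8 s, in which the tool goes at most 62.5 mm and 10.7 degrees, less where a joint would pass 70% of its speed; a pose out of reach is approached as far as the arm can. A call with a number of a shift or a turn outside -1 to 1 is refused whole. A call with a gripper value outside its range is refused whole. The fingers move at their own pace and stop on an object; FORCE is the grip in N (left out, the last holds). Time passes only in rows, so rows that repeat a pose let the fingers close. It gives the time, the measured TCP pose, the force, the opening and the grip force at its end, in the units of the state.
- env.sense(): the state, without advancing time (a new reading comes with each control period).
- grab_frame(name): name is "scene" or "top" or "wrist"; returns the picture (384x512x3 uint8, red, green, blue); there is no depth.
- camera_model(name): a dict with "mtx" (3x3 intrinsics, pixels), "k1" (the pictures are not rectified: a ray, as slopes to the right and down, at radius r is drawn at 1 + k1 r^2 times it, then the intrinsics apply), "extrinsics" (4x4, takes a point from camera to world coordinates); the wrist camera has in their place "T_tool_cam" (4x4, takes a point from camera to tool coordinates, whose origin is the TCP and whose axes are the flange's). Camera axes: x right, y down, z forward; pixel columns grow to the right and rows downward; lengths in mm; the calibration is good to about 2 mm. A picture is of the moment at which its call begins: read the wrist's pose just before it. camera_model takes no time and is no camera call.
- env.hand_in(): hands the job in; it is judged then, once.
Trained networks look in the newest picture that a camera, given by its name, has taken for a name from the list of things; names that differ only in an ending like _2 or _b are one class to them, and where a whole thing is asked for, a point or a joint stands for the part that bears it (a point fixed in the world has none). Each returns a list of dicts, best first, with "conf" (0 to 1); they miss things now and then, are a little off and sometimes report something else, mostly with a low value. They report only what shows in the picture. A call takes as long as a camera call. They do not tell look-alikes from the thing itself.
- find_in(camera, label): "xyz" ([x, y, z] in mm, in the coordinates of the camera as it stood for that picture, good to about 4 mm: the middle of the surface that is visible of it).
- silhouettes(camera, label): "mask" (384x512 bool, what is visible of it).
The state is a dict: "t": time; "qpos": joint angles; "dq": joint speeds; "effort": joint torques, N m; "ee_pos": TCP position; "tcp_rot": TCP orientation; "force": force on the tool from outside, world axes, zero at the start; "torque": the same for the moment, N m; "opening": opening from 0.0 (shut) to 1.0 (fully open); "grasp_force": force on a finger pad.
Only numpy, scipy, OpenCV 4.12 (cv2) and the standard library are available. Lean on these libraries where they do the work, as an engineer would, in place of code of your own. Each camera call takes 0.05 s, during which the arm holds its last target. There are 200 camera calls.

### The job

Get the circuit board ready for soldering: push down the raised black end of the rocker clamp on the holder that has the board in it, until it snaps over and its rubber foot holds the board down. Leave the board seated in its holder, and leave the clamp of the identical empty holder open.

Things in the scene. Friction and masses are not known exactly. Their poses are not given: they have to be found in the camera images.
- board: Purple circuit board 60 x 56 x 3 mm, loose in the 12 mm high shallow nest of one of two like holders. Origin: centre of its underside, z up, x away from the pivot. A green encoder (13 mm square; 6 mm shaft, top 30 mm above the origin) stands on it at x +18, y +12 mm. The rocker, pivoted on the holder 53 mm to the board's -x, 47 mm above the table, reaches over its near half.
- rocker (a joint): Seesaw clamp of the holder with the board, rad: 0 = open (as at the start: black end up, tilted 20 degrees), 0.35 = level (centre), 0.70 = stop; its foot rests on the board at about 0.69. An over-centre spring holds it at either end: some 4 N down on the black end moves it, less towards the centre; past the centre it snaps over by itself. No latch.
- rocker_press (a point): Where to push: top of that rocker's black end (32 x 30 x 10 mm), 40 mm out from the pivot axis and 5 mm above it in the rocker's frame; moves with it, 65 mm above the table when open, 38 mm when closed. Its x points along the rocker from pivot to black end, y along the pivot axis, z out of the top face. Pivot cheeks, 58 mm high, end 24 mm behind it.
- empty_rocker (a joint): The same clamp on the other, empty holder (its centre 200 mm or more away, left or right): same joint values, 0 = open as at the start. To be left open.
Not all that is in view belongs to the job. There is more than one size of the board; the one meant has the size given above. What is shaped like the part that bears empty_rocker but brown is not meant.

How it is judged (in metres and radians):
At the end, for the whole second after the job is handed in: The rocker of the holder with the board is snapped over (joint above 0.58 rad), the empty holder's rocker is still open (below 0.2 rad), and the board lies still in its nest, within 10 mm of where it started and tilted less than 0.15 rad (value of joint rocker above 0.58 rad and value of joint empty_rocker below 0.2 rad and distance of board from where it was at the start of the episode below 0.01 m and angle between board's own z axis and vertical below 0.15 rad and linear speed of board below 0.02 m/s); the robot touches nothing.
It fails at once if the empty holder's clamp is pushed to its centre (value of joint empty_rocker above 0.33 rad).
It also fails if it takes over 35 s, if anything falls off the work surface, if the arm or the gripper's body presses on something with over 40 N, if the wrist force passes 120 N, or if a joint passes its speed limit or range.

## Working session

There is one attempt and no reset: what is moved stays moved. The work goes in short steps, Python scripts to look and compute and a shell command to move; the robot and the scene stay as the last step left them, time stands still between calls to the robot, and variables do not carry over. Pictures are saved under pics/ and viewed, at most 10 in all, crops included, and the job is handed in when it is done.

```bash
ls; mkdir -p pics
cat > h.py <<'E'
import numpy as np, cv2
from plant import env, grab_frame, camera_model, find_in, silhouettes
def look(cams):
    for c in cams:
        f=grab_frame(c); M=np.array(camera_model(c).get('extrinsics',np.eye(4)))
        cv2.imwrite(f'pics/{c}_{env.sense()["t"]:.2f}.png',f[:,:,::-1])
        print(c, f'pics/{c}_{env.sense()["t"]:.2f}')
        for l in ['board','rocker','rocker_press']:
            for d in find_in(c,l):
                p=M@np.r_[d['xyz'],1]; print(l,round(d['conf'],2),p[:3].round(1))
E
python3 - <<'E'
from h import *
look(['scene','top'])
import glob
a=[cv2.imread(f) for f in sorted(glob.glob('pics/*.png'))]
cv2.imwrite('pics/both.png',cv2.resize(np.vstack(a),(448,588)) if 0 else cv2.resize(np.hstack(a),(800,300)))
for c in('scene','top'):
    m=camera_model(c);print(c,np.array(m['extrinsics']).round(2),np.array(m['mtx']).round(1),m['k1'])
s=env.sense();print(s['tcp_rot'],s['ee_pos'],s['force'])
E
ls pics
```

```text
pics
scene pics/scene_0.05
board 0.66 [630.3 248.9   7.9]
board 0.62 [541.7  13.3   3.1]
board 0.6 [558.9 122.   16.1]
rocker 0.81 [528.7 121.5  60.5]
rocker_press 0.82 [530.5 125.8  59.8]
top pics/top_0.25
board 0.86 [633.5 252.3   4.9]
board 0.65 [568.  114.3  17.6]
board 0.49 [541.3   9.6  -1.1]
rocker 0.81 [520.9 124.8  54.5]
rocker_press 0.96 [520.5 124.9  54.2]
scene [[-4.40000e-01  7.00000e-01 -5.60000e-01  1.09181e+03]
 [ 9.00000e-01  3.40000e-01 -2.90000e-01  2.58110e+02]
 [-1.00000e-02 -6.30000e-01 -7.70000e-01  7.54640e+02]
 [ 0.00000e+00  0.00000e+00  0.00000e+00  1.00000e+00]] [[401.1   0.  262. ]
 [  0.  401.1 193. ]
 [  0.    0.    1. ]] -0.06002128121104579
top [[ 2.0000e-02 -9.9000e-01  1.2000e-01  4.6321e+02]
 [-1.0000e+00 -2.0000e-02  1.0000e-02 -9.7000e+00]
 [-1.0000e-02 -1.2000e-01 -9.9000e-01  9.6313e+02]
 [ 0.0000e+00  0.0000e+00  0.0000e+00  1.0000e+00]] [[375.5   0.  253.7]
 [  0.  375.5 187.1]
 [  0.    0.    1. ]] -0.11121349778557446
[-2.10672054e-05  1.24599494e-01  9.92207111e-01 -1.19937672e-04] [154.50043535 605.52607408 222.50889685] [ 0.78965651 -0.0419193  -0.05562998]
both.png
scene_0.05.png
top_0.25.png
```

View pics/scene_0.05.png

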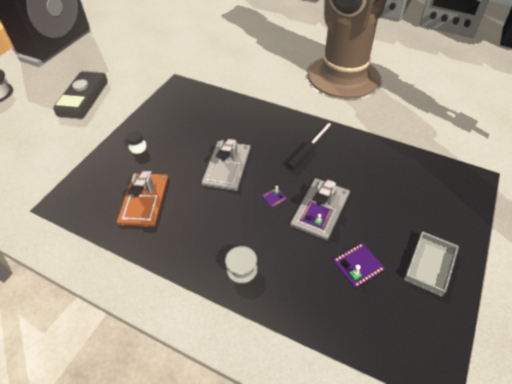

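View pics/top_0.25.png

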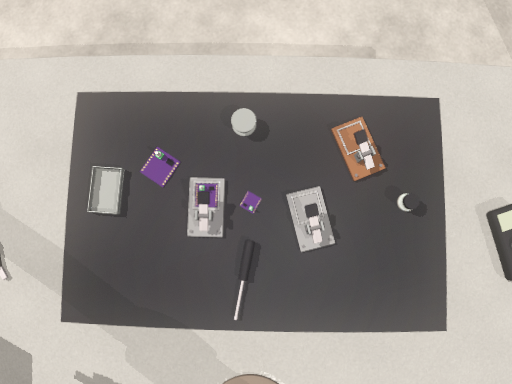

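Run:
```python
import cv2,numpy as np
t=cv2.imread('pics/top_0.25.png')[170:245,180:235];s=cv2.imread('pics/scene_0.05.png')[170:245,285:360]
cv2.imwrite('pics/z.png',np.hstack([cv2.resize(t,(440,600),interpolation=2),cv2.resize(s,(360,360),interpolation=2).__class__(0) if 0 else cv2.copyMakeBorder(cv2.resize(s,(360,360),interpolation=2),0,240,0,0,0)]))
```

```text
(no output)
```

View pics/z.png

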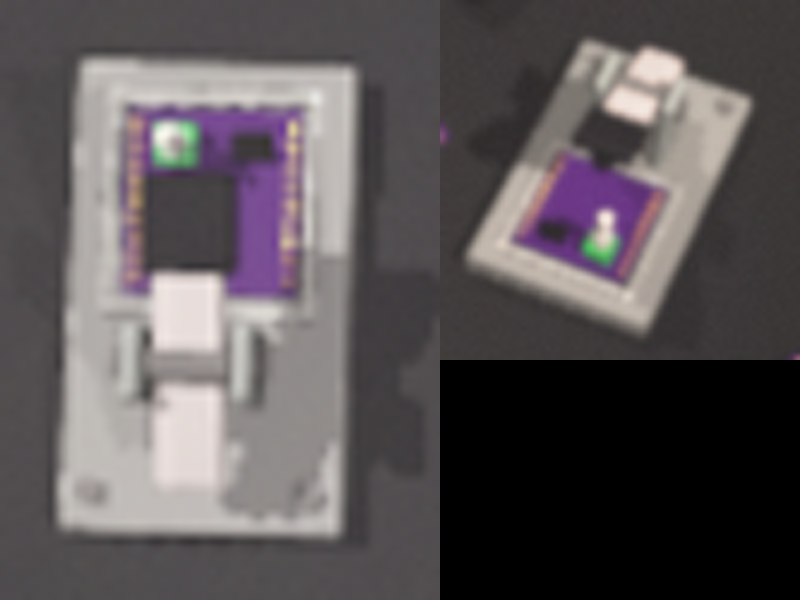

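```bash
cat >> h.py <<'E'
def bp(c,uv,z):
    m=camera_model(c);K=np.array(m['mtx']);T=np.array(m['extrinsics'])
    d=cv2.undistortPoints(np.float64([[uv]]),K,np.array([m['k1'],0,0,0.]))[0,0]
    r=T[:3,:3]@np.r_[d,1]; return T[:3,3]+r*(z-T[2,3])/r[2]
def rel(p):
    from scipy.spatial.transform import Rotation as R
    s=env.sense();q=np.array(s['tcp_rot']);return (R.from_quat(q[[1,2,3,0]]).as_matrix().T@(np.array(p)-s['ee_pos'])/120).round(3)
E
python3 - <<'E'
from h import *
# top image features (crop x8 + offset)
f=lambda a,b:(180+a/8-.5,170+b/8-.5)
print('press top',bp('top',f(192,222),64))
print('press scene',bp('scene',(285+608/1 if 0 else 285+(612-440)/4.8,170+135/4.8),64))
print('pivot',bp('top',f(188,368),47),'white end',bp('top',f(188,485),33))
g=lambda a,b:(285+(a-440)/4.8-.5,170+b/4.8-.5)
print('blk scene',bp('scene',g(615,133),64),'shaft', bp('scene',g(605,215),38),bp('top',f(176,142),38))
for c in('top','scene'):
    for l in('rocker','rocker_press'):
        for d in silhouettes(c,l): 
            v,u=np.nonzero(d['mask']);print(c,l,round(d['conf'],2),u.min(),u.max(),v.min(),v.max(),u.mean().round(1),v.mean().round(1))
q=bp('top',f(192,222),64);q[2]=222.5;print(q,rel(q))
E
```

```text
press top [546.87853182 122.84899969  64.        ]
press scene [546.54004929 125.68861811  64.        ]
pivot [503.61672871 124.94152257  47.        ] white end [468.0824066 125.7168338  33.       ]
blk scene [544.00476916 125.01094075  64.        ] shaft [570.62979198 133.19717654  38.        ] [574.20152059 132.63743705  38.        ]
top rocker 0.85 197 209 192 230 202.9 209.6
top rocker_press 0.61 197 208 192 230 202.7 209.8
scene rocker 0.55 312 334 180 204 323.4 192.3
scene rocker_press 0.67 312 333 180 204 322.9 192.7
[546.87853182 122.84899969 222.5       ] [-4.163e+00 -3.090e+00  1.000e-03]
```

```bash
python3 -m jog '[{"x":-0.33,"y":-0.25,"fingers":1},{"x":-0.66,"y":-0.5,"fingers":1},{"x":-1,"y":-0.75,"fingers":1},{"x":-1,"y":-0.75,"fingers":1}]' 10
python3 -m jog '[{"x":-0.33,"y":-0.25,"fingers":1},{"x":-0.66,"y":-0.5,"fingers":1},{"x":-1,"y":-0.75,"fingers":1},{"x":-1,"y":-0.75,"fingers":1}]'
python3 -m jog '[{"x":-0.33,"y":-0.25,"fingers":1},{"x":-0.66,"y":-0.5,"fingers":1},{"x":-1,"y":-0.75,"fingers":1},{"x":-1,"y":-0.75,"fingers":1}]'
python3 -m jog '[{"x":-0.33,"y":-0.25,"fingers":1},{"x":-0.66,"y":-0.5,"fingers":1},{"x":-1,"y":-0.75,"fingers":1},{"x":-1,"y":-0.75,"fingers":1},{"x":-1,"y":-0.75,"fingers":1}]'
python3 -c "
from h import *
s=env.sense();print(s['tcp_rot'],s['force'],s['opening'],rel([542,124,100]))
# wrist estimate
from scipy.spatial.transform import Rotation as R
m=camera_model('wrist');q=np.array(s['tcp_rot']);T=np.eye(4);T[:3,:3]=R.from_quat(q[[1,2,3,0]]).as_matrix();T[:3,3]=s['ee_pos'];T=T@np.array(m['T_tool_cam'])
cv2.imwrite('pics/w1.png',grab_frame('wrist')[:,:,::-1])
K=np.array(m['mtx'])
for X in ([542,124,64],[503,125,52]):
  c=np.linalg.inv(T)@np.r_[X,1];d=c[:2]/c[2];d=d*(1+m['k1']*(d@d));print((K@np.r_[d,1])[:2])
"
```

```text
[1.42603891e-05 1.24579127e-01 9.92209676e-01 1.02424142e-05] [ 0.83919496  0.11288965 -0.82820369] 1.0018850363359666 [-4.121 -3.09   1.022]
[-2.45448820e-01  4.90038884e+02]
[ -6.43042278 464.0475432 ]invalid input at $[0]: expected keys x, y, z, twist, fingers
invalid input at $[0]: expected keys x, y, z, twist, fingers
invalid input at $[0]: expected keys x, y, z, twist, fingers
invalid input at $[0]: expected keys x, y, z, twist, fingers
```

View pics/w1.png

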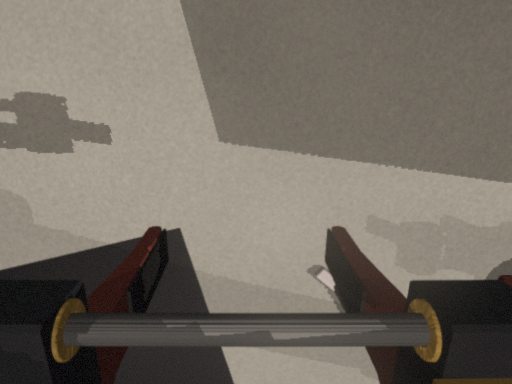

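The calls were refused because every key is required, so nothing moved. The picture shows only the open gripper and the corner of the mat.

```bash
python3 -m jog '[{"x":-0.33,"y":-0.25,"z":0,"twist":0,"fingers":1},{"x":-0.66,"y":-0.5,"z":0,"twist":0,"fingers":1},{"x":-1,"y":-0.75,"z":0,"twist":0,"fingers":1},{"x":-1,"y":-0.75,"z":0,"twist":0,"fingers":1}]' 10
python3 -m jog '[{"x":-0.33,"y":-0.25,"z":0,"twist":0,"fingers":1},{"x":-0.66,"y":-0.5,"z":0,"twist":0,"fingers":1},{"x":-1,"y":-0.75,"z":0,"twist":0,"fingers":1},{"x":-1,"y":-0.75,"z":0,"twist":0,"fingers":1}]'
python3 -m jog '[{"x":-0.33,"y":-0.25,"z":0,"twist":0,"fingers":1},{"x":-0.66,"y":-0.5,"z":0,"twist":0,"fingers":1},{"x":-1,"y":-0.75,"z":0,"twist":0,"fingers":1},{"x":-1,"y":-0.75,"z":0,"twist":0,"fingers":1}]'
python3 -m jog '[{"x":-0.33,"y":-0.25,"z":0,"twist":0,"fingers":1},{"x":-0.66,"y":-0.5,"z":0,"twist":0,"fingers":1},{"x":-1,"y":-0.75,"z":0,"twist":0,"fingers":1},{"x":-1,"y":-0.75,"z":0,"twist":0,"fingers":1},{"x":-1,"y":-0.75,"z":0,"twist":0,"fingers":1},{"x":-1,"y":-0.75,"z":0,"twist":0,"fingers":1}]'
python3 -c "
from h import *
s=env.sense();print(s['tcp_rot'],s['force'],s['opening'],rel([542,124,100]))
# wrist estimate
from scipy.spatial.transform import Rotation as R
m=camera_model('wrist');q=np.array(s['tcp_rot']);T=np.eye(4);T[:3,:3]=R.from_quat(q[[1,2,3,0]]).as_matrix();T[:3,3]=s['ee_pos'];T=T@np.array(m['T_tool_cam'])
cv2.imwrite('pics/w2.png',grab_frame('wrist')[:,:,::-1])
K=np.array(m['mtx'])
for X in ([542,124,64],[503,125,52]):
  c=np.linalg.inv(T)@np.r_[X,1];d=c[:2]/c[2];d=d*(1+m['k1']*(d@d));print((K@np.r_[d,1])[:2])
"
```

```text
t: 1.15
ee_pos: [252.1, 485.7, 223.2]
tcp_rot: [0.001, 0.128, 0.992, -0.0]
force: [-0.5, 0.6, 0.2]
opening: 0.584
grasp_force: 0.0
t: 1.65
ee_pos: [344.9, 369.6, 223.0]
tcp_rot: [0.001, 0.127, 0.992, -0.0]
force: [-1.0, 1.1, -0.1]
opening: 0.131
grasp_force: 0.0
t: 2.15
ee_pos: [438.5, 253.3, 222.8]
tcp_rot: [0.001, 0.127, 0.992, -0.0]
force: [0.4, 1.6, -0.4]
opening: 0.007
grasp_force: 0.0
t: 2.9
ee_pos: [529.7, 140.5, 222.5]
tcp_rot: [-0.0, 0.123, 0.992, 0.0]
force: [-0.7, -0.3, -0.6]
opening: 0.004
grasp_force: 0.0
[-3.19251543e-04  1.22935858e-01  9.92414504e-01  3.54054229e-04] [-0.6677632  -0.27509407 -0.57474247] 0.0036686454751245078 [-0.133 -0.109  1.021]
[232.91858922 186.66292626]
[224.63915683 148.04212506]
```

View pics/w2.png

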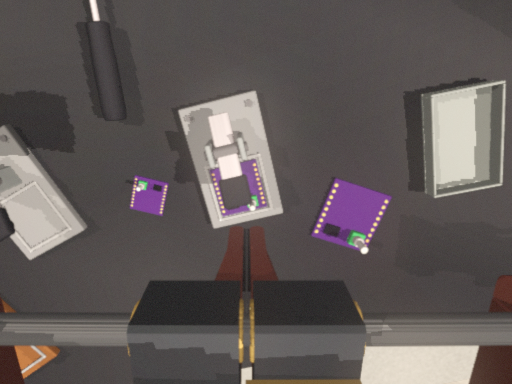

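The wrist view shows the black end's centre at about (235,192). I predicted (233,187), so the target becomes (545,123).

```bash
python3 -m jog '[{"x":-0.16,"y":-0.11,"z":0.3,"twist":0,"fingers":1},{"x":-0.16,"y":-0.11,"z":0.65,"twist":0,"fingers":1},{"x":-0.16,"y":-0.11,"z":1,"twist":0,"fingers":1},{"x":-0.16,"y":-0.11,"z":1,"twist":0,"fingers":1},{"x":-0.16,"y":-0.11,"z":1,"twist":0,"fingers":1}]'
python3 -m jog '[{"x":0,"y":0,"z":0.1,"twist":0,"fingers":1},{"x":0,"y":0,"z":0.2,"twist":0,"fingers":1},{"x":0,"y":0,"z":0.2,"twist":0,"fingers":1}]'
python3 -c "
from h import *
print(rel([545,123,50]));look(['scene'])
s=cv2.imread(sorted(__import__('glob').glob('pics/scene_*'))[-1])[120:270,230:430]
cv2.imwrite('pics/s2.png',cv2.resize(s,(800,600),interpolation=2))"
```

```text
t: 3.58
ee_pos: [546.6, 121.3, 104.0]
tcp_rot: [0.001, 0.124, 0.992, 0.0]
force: [0.5, 1.0, 0.9]
opening: 0.007
grasp_force: 0.0
t: 3.95
ee_pos: [545.3, 120.5, 77.8]
tcp_rot: [-0.001, 0.125, 0.992, -0.0]
force: [-1.0, -0.2, 0.9]
opening: 0.008
grasp_force: 0.0
[0.007 0.02  0.232]
scene pics/scene_4.00
board 0.74 [558.6 123.5  17.1]
board 0.65 [632.2 251.8   7.6]
rocker 0.74 [558.5 121.9  16.3]
rocker 0.71 [543.  125.2  63.7]
rocker 0.27 [ 500.8 -137.3   59.8]
rocker_press 0.72 [544.6 129.2  61.8]
```

View pics/s2.png

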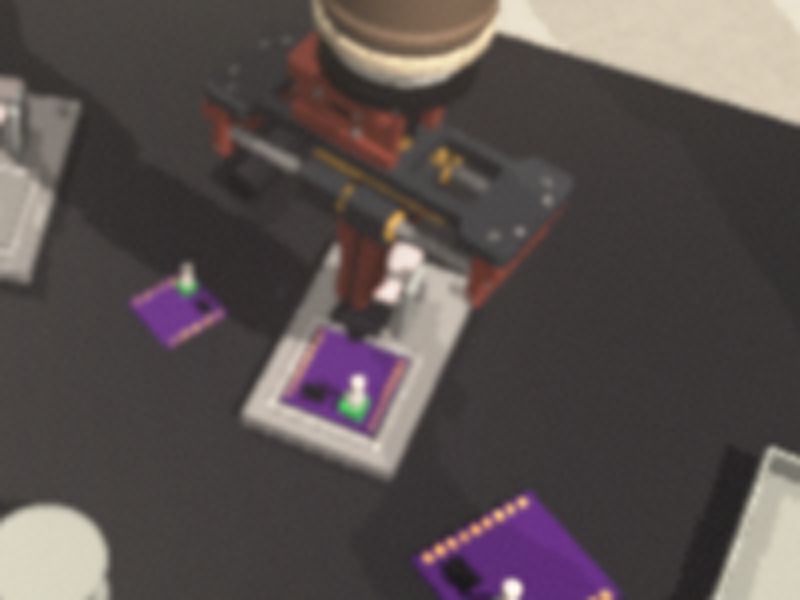

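The closed fingers are right above the black end, which is near (360,318) in the crop. I'll shift about 3 mm left and push down.

```bash
python3 -m jog '[{"x":0,"y":0.03,"z":0,"twist":0,"fingers":1},{"x":0,"y":0.03,"z":0.05,"twist":0,"fingers":1},{"x":0,"y":0.03,"z":0.1,"twist":0,"fingers":1},{"x":0,"y":0.03,"z":0.14,"twist":0,"fingers":1},{"x":0,"y":0.03,"z":0.18,"twist":0,"fingers":1}]'
python3 -m jog '[{"x":0,"y":0,"z":0.03,"twist":0,"fingers":1},{"x":0,"y":0,"z":0.06,"twist":0,"fingers":1},{"x":0,"y":0,"z":0.09,"twist":0,"fingers":1},{"x":0,"y":0,"z":0.12,"twist":0,"fingers":1},{"x":0,"y":0,"z":0.12,"twist":0,"fingers":1}]'
```

```text
t: 4.78
ee_pos: [546.9, 124.0, 56.7]
tcp_rot: [0.0, 0.125, 0.992, -0.0]
force: [0.8, -0.7, 1.6]
opening: 0.004
grasp_force: 0.5
t: 5.4
ee_pos: [546.7, 124.1, 42.4]
tcp_rot: [-0.0, 0.125, 0.992, -0.0]
force: [-0.4, 0.7, 0.1]
opening: 0.007
grasp_force: 0.1
```

```bash
python3 -m jog '[{"x":0,"y":0,"z":-0.2,"twist":0,"fingers":1},{"x":0,"y":0,"z":-0.6,"twist":0,"fingers":1},{"x":0,"y":0,"z":-1,"twist":0,"fingers":1},{"x":0,"y":0,"z":-1,"twist":0,"fingers":1}]'
python3 -m jog '[{"x":1,"y":0,"z":-0.3,"twist":0,"fingers":1},{"x":1,"y":0,"z":-0.3,"twist":0,"fingers":1},{"x":1,"y":0,"z":-0.3,"twist":0,"fingers":1},{"x":1,"y":0,"z":-0.3,"twist":0,"fingers":1}]'
python3 -c "
from h import *
look(['scene'])
s=cv2.imread(sorted(__import__('glob').glob('pics/scene_*'))[-1])[120:270,200:400]
cv2.imwrite('pics/s3.png',cv2.resize(s,(800,600),interpolation=2))"
```

```text
t: 5.9
ee_pos: [549.2, 124.6, 166.5]
tcp_rot: [0.003, 0.125, 0.992, 0.002]
force: [0.1, -0.5, 0.2]
opening: -0.002
grasp_force: 0.0
t: 6.4
ee_pos: [430.9, 153.8, 198.4]
tcp_rot: [0.0, 0.124, 0.992, 0.0]
force: [0.5, 0.7, 1.2]
opening: 0.004
grasp_force: 0.0
scene pics/scene_6.45
board 0.75 [570.5 127.7  14.7]
board 0.63 [539.4   9.6   0.6]
board 0.59 [630.2 248.6   5.9]
rocker 0.76 [520.8 120.4  48.6]
rocker_press 0.72 [523.4 124.6  47.3]
```

View pics/s3.png

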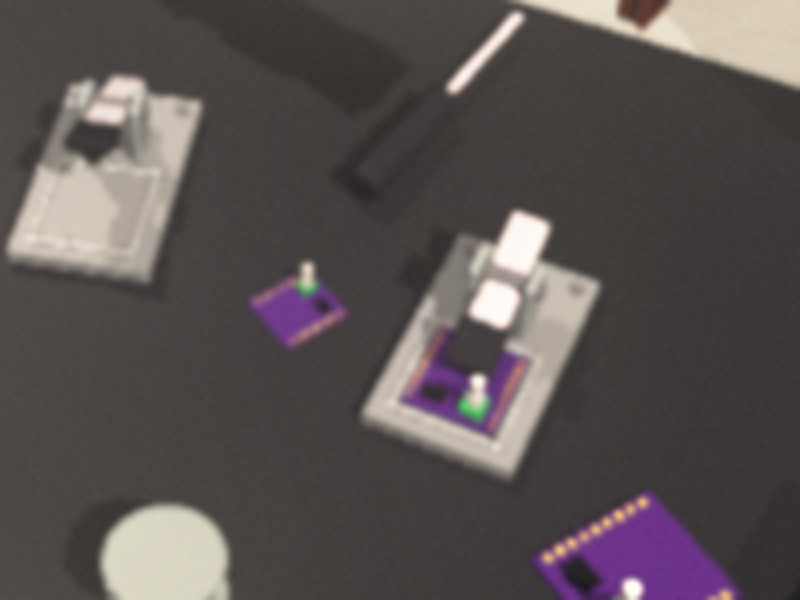

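The rocker has snapped over: its black end is down on the board at (475,345) and its white end is up at (525,240). The board is still seated, and the empty holder at (100,140) is still open. I'm handing in.

```bash
python3 -c "
from plant import env
print(env.hand_in())"
```

```text
the job is handed in; nothing more can be done
None
```

The rocker on the holder with the board is snapped over with its black end down on the board, the board is still seated, the empty holder's clamp is still open, and the job was handed in after about 6.5 s; the hand-in call returned no verdict.

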